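# Close the split in a serving board with a one-hand ratchet clamp

### The job

The split serving board lies glued between the jaws of the one-hand bar clamp on the counter: grip the clamp's handle and trigger together and pump the trigger until both pads bear on the board and the split is shut, then squeeze a little further, to a firm but gentle pressure of about 25 N that does not spoil the joint. Finish while still holding the trigger squeezed at that pressure, because the clamp's brake is too weak to keep it. Work the jaws by the trigger alone, without pushing the bar or the board, keep clamp and board flat on the counter and leave the other things where they are.

Things in the scene. Friction and masses are not known exactly. Their poses are not given: they have to be found in the camera images.
- clamp: Grey head and pistol grip of the clamp, which lies loose on its side, 30 mm high. Origin: under the middle of the head (54 x 52 mm), on the counter; z up. Bar along y; both jaws reach to +x (116 mm); grip and trigger to -x (towards the robot at zero yaw). The grip is 26 mm thick, from x = -22 to -132 mm, its back face at y = +28 mm (31 mm with the black strap).
- clamp_handle (a point): Middle of the pistol grip, half-way up (15 mm), 70 mm on the clamp's -x side of the bar; axes as the clamp's. The grip's back face, where one finger presses, is 13 mm from here to +y.
- clamp_lever (a point): Middle of the black trigger lever, which stands beside the grip on its -y side, 70 mm on the clamp's -x side of the bar, 15 mm up. Lever 13 mm thick, 22 mm high; its front face, where the other finger presses, is 6.5 mm from here to the clamp's -y. Front face to back of grip: 64 mm released, 40 mm squeezed home. Gripping both centres the loose clamp between the fingers.
- clamp_pull (a joint): Trigger angle, rad: 0 released (it springs back by itself when the fingers open past 75 mm), 0.28 squeezed home. Squeezing, a pawl takes the toothed bar along, 25 mm per rad, teeth 5 mm apart: a full squeeze moves it 5 mm (the first 2 to 7), a short one may miss the next tooth. The bar stays when the trigger returns. It needs about 9 N at the lever, plus 4 N per 10 N between the jaws.
- clamp_slide (a joint): Travel of the bar, m: 0 wide open, growing as the jaws close. The pads stand 190 mm minus this apart. The board is 140 mm wide with the split shut, so both pads bear from 50 mm on; then the rubber gives and each further mm adds about 9 N (a firm, gentle pressure is 25 N; over 40 is too hard, 50 spoils the joint). With the trigger let go the weak brake keeps 8 N at most.
- clamp_trigger: The trigger lever as a body; origin at its pin, 18 mm on the clamp's +x side of the bar (the part that is squeezed is at point clamp_lever).
- clamp_bar: Steel bar, 12 x 330 x 7 mm, toothed on the grip side, with the far jaw fixed on its -y end. Pumping draws it towards the clamp's +y through the head; its tail sticks out there, up to 125 mm. Origin: the clamp's origin shifted along y by the bar's travel.
- clamp_padnear: Rubber pad on the head's jaw, 34 x 16 x 24 mm. Origin: its centre, 88 mm on the +x side of the bar, 14.5 mm up; its face is 8 mm from there to the clamp's -y. Gives 1 mm per 20 N.
- clamp_padfar: The same pad on the far jaw; its face is 8 mm from its centre to the clamp's +y.
- board_wide: Wide part of the split serving board, pale wood, 180 x 85 x 18 mm with a 40 mm wide, 90 mm long neck on its +x end; it lies loose next to the near pad. Origin: under the middle of the 180 x 85 part. Split face at y = -42.5 mm.
- board_narrow: Narrow part of the board, 180 x 55 x 18 mm, loose, between the wide part and the far pad. Origin: under its middle. Split face at y = +27.5 mm.
- seam_wide (a point): Middle of the wide part's split face, 9 mm up.
- seam_narrow (a point): Middle of the narrow part's split face, 9 mm up; at the start 1 to 11 mm from seam_wide.
- glue_bottle: white capped glue bottle, 50 mm across, 130 mm tall, standing beside the near jaw; origin under its middle; not to be disturbed
- sanding_block: cork sanding block, 51 x 71 x 28 mm, lying about 15 cm from the trigger, on the side away from the grip; origin under its middle; not to be disturbed
- glue_brush: small wooden-handled brush, 160 mm long, lying about 14 cm from the grip on its other side; origin under its middle; not to be disturbed
- espresso_cup: white espresso mug, 64 mm across, 56 mm high; origin under its middle; not to be disturbed
- sugar_jar: amber glass jar with steel lid, 68 mm across, 105 mm tall; origin under its middle; not to be disturbed
- order_slips: block of order slips, 85 x 60 x 18 mm; origin under its middle; not to be disturbed
- glass_dish: low clear glass dish, 90 mm across, 30 mm high; origin under its middle; not to be disturbed

How it is judged:
By the outcome, as a careful person would: the job done as asked, in the order asked, and still so for the second after the job is handed in, while the arm keeps its last pose, push and grip.
It also fails if it takes over 58 s, if anything falls off the work surface, if the arm or the gripper's body presses on something with over 40 N, if the wrist force passes 120 N, or if a joint passes its speed limit or range.

### The arm

A 6-joint arm with a two-finger parallel gripper is mounted at the origin on the work surface. World frame = base frame: x ahead of the robot, y to its left, z up, the work surface at z = 0. Lengths are in m, angles in rad, forces in N, time in s.
With the tool pointing down it reaches from about 0.35 to 0.975 m from the base axis. Payload 4.9 kg.
Tool frame: the origin (TCP) lies at the very end of the fingers, on their centre line; the grasp point (between the pads) lies 19 mm behind it; z points along the fingers, y is the direction in which the jaws open and shut (so a half turn about z gives the same grasp; the last joint's range is limited). The gripper opens to 85 mm and grips with 20 to 120 N. Pads are 22 mm wide; open, the fingers measure 114 mm over their backs; the gripper's body (76 mm by 85 mm) begins 54 mm behind the grasp point. The pads swing forward as they close: fully open they stand 13 mm farther back than shut.
Start: joints at [-1.256, 0.053, 1.613, -0, 1.476, -0.119], TCP at [0.263, -0.567, 0.231] pointing down, gripper open.
Joint ranges: [-3.01, 3.01], [-1.01, 2.22], [0.06, 2.58], [-1.02, 4.17], [0.09, 2.62], [-3.14, 3.14]. Speed limits (rad/s): [2.57, 2.57, 3.14, 3.14, 3.14, 3.14].

### API

Orientations are given as a rotation vector (axis times angle).
In Python, from station import ctrl gives the robot as it stands.
- The arm moves only by the tool apply_moves, never from a script. Its argument "deltas" is a list of rows, each a list of 5 numbers: the shift along the tool's x, y, z in m, then the turn about the tool's z in rad, then the gripper's target within -1 to 1 (fully open at 1, half-way at 0, shut at -1). A call has exactly 8 rows; each row shifts and turns the pose as measured when the row begins, along the tool's axes as they then stand; what a row does not reach is not made up. A row lasts 1/8 s, in which the tool goes at most 62.5 mm and 10.7 degrees, less where a joint would pass 70% of its speed; a pose out of reach is approached as far as the arm can. A call with a gripper value outside its range is refused whole. The fingers move at their own pace and stop on an object; "grip_force" is the grip in N (left out, the last holds). Time passes only in rows, so rows that do not move let the fingers close, or fill a call up. It gives the time, the measured TCP pose, the force and the opening at its end, in the units of the state.
- ctrl.get_obs(): the state, without advancing time (a new reading comes with each control period).
- ctrl.get_image(name): name is "scene" or "top" or "wrist"; returns a dict with "img" (420x560x3 uint8, red, green, blue), "range_z" (420x560 float32, m along the optical axis (not along the pixel's ray), 0 where there is no reading), "mtx" (3x3 intrinsics, pixels), "eye" and "attitude" of the camera in the world; the wrist camera has in their place "mount" (4x4, takes a point from camera to tool coordinates, whose origin is the TCP and whose axes are the flange's). Camera axes: x right, y down, z forward; pixel columns grow to the right and rows downward; lengths in m; the calibration is good to about 2 mm. The wrist camera is an equidistant fisheye: a pixel r from the principal point sees the ray r / f radians off the axis. A picture is of the moment at which its call begins: read the wrist's pose just before it.
- ctrl.finish_job(): hands the job in, once; it reports no verdict.
Trained networks look in a picture, given as the dict that the camera call returned (one of the last four; its "shot" number tells which), for a name from the list of things; names that differ only in an ending like _2 or _b are one class to them, and where a whole thing is asked for, a point or a joint stands for the part that bears it (a point fixed in the world has none). Each returns a list of dicts, best first, with "confidence" (0 to 1); they miss things now and then, are a little off and sometimes report something else, mostly with a low value. They report only what shows in the picture. A call takes as long as a camera call.
- ctrl.search_frame(picture, target): "extent" ([left, top, width, height] in pixels, round what is visible of it).
- ctrl.spot_point(picture, target): "uv" ([column, row] in pixels: a listed point, or the origin of a listed thing).
The state is a dict: "t": time; "q": joint angles; "dq": joint speeds; "effort": joint torques, N m; "tool_pos": TCP position; "tool_rot": TCP orientation; "contact_force": force on the tool from outside, world axes, zero at the start; "wrist_torque": the same for the moment, N m; "opening": finger opening in m.
Only numpy, scipy, OpenCV 4.12 (cv2) and the standard library are available. Lean on these libraries where they do the work, as an engineer would, in place of code of your own. Each camera call takes 0.05 s, during which the arm holds its last target.

## Working session

There is one attempt and no reset: what is moved stays moved. The work goes in short steps, Python scripts to look and compute and a tool call to move; the robot and the scene stay as the last step left them, time stands still between calls to the robot, and variables do not carry over. Pictures are saved under pics/ and viewed, and the job is handed in when it is done.

Besides the shell and the picture viewer there is one more tool, called after ">>>" in YAML: its name, and indented under it one key for each argument. apply_moves: Moves the arm, as the interface text tells. Its arguments: {"type":"object","properties":{"deltas":{"type":"array"},"grip_force":{"type":"number"}},"required":["deltas"]}

```bash
ls; mkdir -p pics; cat > h.py <<'E'
from station import ctrl
import numpy as np, cv2
from scipy.spatial.transform import Rotation as R
def save(p,n): cv2.imwrite('pics/'+n+'.png',cv2.cvtColor(p['img'],cv2.COLOR_RGB2BGR))
def pose(p):
    a=np.array(p['attitude'],float)
    Rm=a if a.shape==(3,3) else R.from_rotvec(a).as_matrix()
    return np.array(p['eye']),Rm
def ray(p,uv):
    K=p['mtx'];d=np.array([(uv[0]-K[0,2])/K[0,0],(uv[1]-K[1,2])/K[1,1],1.])
    e,Rm=pose(p);return e,Rm@d
def onz(p,uv,z):
    e,d=ray(p,uv);return e+d*(z-e[2])/d[2]
E
python3 - <<'E'
from h import *
o=ctrl.get_obs();print(o)
t=ctrl.get_image('top');s=ctrl.get_image('scene')
save(t,'t0');save(s,'s0')
print(t['mtx'],t['eye'],t['attitude'],s['eye'],s['attitude'])
Z=dict(clamp=0,clamp_handle=.015,clamp_lever=.015,clamp_padnear=.0145,clamp_padfar=.0145,seam_wide=.009,seam_narrow=.009,board_wide=0,board_narrow=0,clamp_trigger=.015,clamp_bar=0,sanding_block=0,glue_brush=0,glue_bottle=0)
for n,z in Z.items():
  for nm,p in(('t',t),('s',s)):
    r=ctrl.spot_point(p,n)
    for q in r[:1]: print(n,nm,np.round(q['uv'],1),round(q['confidence'],2),np.round(onz(p,q['uv'],z),4))
E
```

```text
pics
{'t': 0.0, 'q': array([-1.25597806e+00,  5.33664485e-02,  1.61432029e+00, -5.09595236e-06,
        1.47599869e+00, -1.19017363e-01]), 'dq': array([-0.00123106,  0.00201365,  0.00152603,  0.00122675, -0.00082394,
       -0.00182264]), 'effort': array([ 1.37865522e-03, -3.93688917e+01, -3.70171273e+01,  1.38319871e-05,
        7.23878969e-03, -6.36221188e-06]), 'tool_pos': array([ 0.26251281, -0.56649767,  0.23004137]), 'tool_rot': array([-3.06593716e+00, -6.75688353e-01,  3.29028879e-04]), 'contact_force': array([-0.27002633, -0.41203142,  0.50719593]), 'wrist_torque': array([-0.00729735,  0.00513314, -0.03604777]), 'opening': 0.0855443091487567}
[[498.93818779   0.         281.33765802]
 [  0.         498.93818779 209.1855146 ]
 [  0.           0.           1.        ]] [0.4140204  0.05498755 1.4019601 ] [-2.1570745   2.18375095 -0.1099233 ] [1.15903322 0.84217693 0.85507223] [-0.87230318 -2.46492407  1.18015778]
clamp t [261.4 221.4] 0.86 [0.5211 0.1093 0.    ]
clamp s [295.3 225.6] 0.65 [0.5184 0.1019 0.    ]
clamp_handle t [254.3 246.9] 0.72 [0.4493 0.129  0.015 ]
clamp_handl
[... 557 characters left out ...]
 0.009 ]
seam_narrow s [246.5 216. ] 0.84 [ 0.6237 -0.0377  0.009 ]
board_wide t [273.3 187. ] 0.71 [0.6185 0.0747 0.    ]
board_narrow t [322.  184.4] 0.69 [ 0.6243 -0.0636  0.    ]
board_narrow s [243.3 215.2] 0.77 [ 0.6243 -0.058   0.    ]
clamp_trigger t [316.5 184.6] 0.55 [ 0.6216 -0.0468  0.015 ]
clamp_trigger s [345.  250.9] 0.45 [0.4879 0.3041 0.015 ]
clamp_bar t [250.2 217.5] 0.65 [0.5325 0.1408 0.    ]
clamp_bar s [303.7 232.8] 0.81 [ 0.5204  0.1476 -0.    ]
sanding_block s [283.  193.1] 0.81 [ 0.4329 -0.0711  0.    ]
glue_brush s [342.  251.3] 0.88 [0.4845 0.2898 0.    ]
glue_bottle t [223.3 172.9] 0.68 [0.6607 0.2165 0.    ]
glue_bottle s [281.3 262.6] 0.56 [0.6632 0.2061 0.    ]
```

```bash
python3 - <<'E'
import cv2
i=cv2.imread('pics/t0.png')[120:300,180:400];cv2.imwrite('pics/t0c.png',cv2.resize(i,None,fx=3.5,fy=3.2,interpolation=3))
E
```

```text
(no output)
```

View pics/t0c.png

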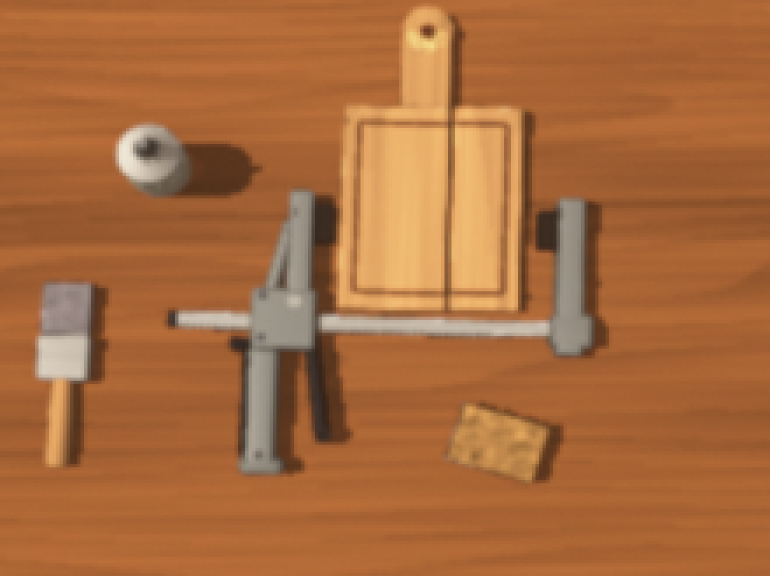

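View pics/s0.png

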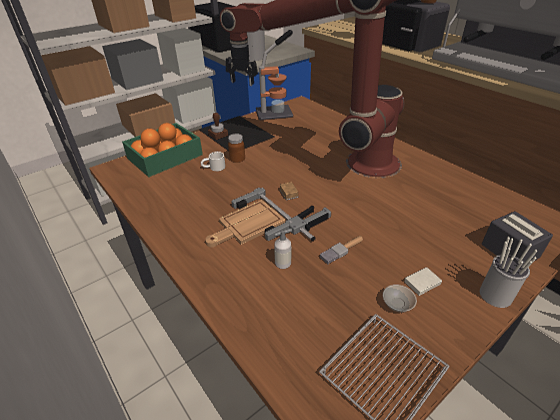

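```bash
cat >> h.py <<'E'
def delta(o,pos,ydir):
    """tool-frame delta and yaw to get tool pos, tool y along +-ydir"""
    Rm=R.from_rotvec(o['tool_rot']).as_matrix()
    d=Rm.T@(np.array(pos)-o['tool_pos'])
    y=Rm.T@np.array([ydir[0],ydir[1],0.])
    a=np.arctan2(-y[0],y[1]); a=(a+np.pi/2)%np.pi-np.pi/2
    return d,a
E
python3 - <<'E'
from h import *
o=ctrl.get_obs();t=ctrl.get_image('top')
print(R.from_rotvec(o['tool_rot']).as_matrix().round(3))
P=lambda x,y,z:onz(t,(180+x/3.5,120+y/3.2),z).round(4)
for n,x,y,z in [('head',285,319,.03),('tail',172,319,.018),('barfar',550,327,.018),('griptop',262,350,.028),('gripend',262,458,.028),('levtip',323,435,.026),('levmid',318,395,.026),('fartip',570,203,.03),('farbot',571,332,.03),('neartip',301,195,.03),('nearpad',325,220,.026),('farpad',547,230,.026),('boardBL',340,305,.018),('boardBR',522,309,.018),('boardTL',347,108,.018),('nearpadface',335,220,.026),('farpadface',537,230,.026)]: print(n,P(x,y,z))
# depth
K=t['mtx'];e,Rm=pose(t);h,w=t['range_z'].shape
u,v=np.meshgrid(np.arange(w),np.arange(h));D=np.stack([(u-K[0,2])/K[0,0],(v-K[1,2])/K[1,1],np.ones_like(u)],-1)
W=(D*t['range_z'][...,None])@Rm.T+e
np.save('W.npy',W)
print(W[218:222,255:268,2].round(3)); print(W[246,244:282].round(3)[:,1:])
E
```

```text
[[ 0.907  0.42   0.   ]
 [ 0.42  -0.907  0.   ]
 [ 0.    -0.    -1.   ]]
head [0.5235 0.108  0.03  ]
tail [0.5256 0.1983 0.018 ]
barfar [ 0.5149 -0.102   0.018 ]
griptop [0.4971 0.1264 0.028 ]
gripend [0.4046 0.1271 0.028 ]
levtip [0.4237 0.0792 0.026 ]
levmid [0.458  0.0828 0.026 ]
fartip [ 0.6217 -0.119   0.03  ]
farbot [ 0.5095 -0.117   0.03  ]
neartip [0.6314 0.0944 0.03  ]
nearpad [0.6098 0.0757 0.026 ]
farpad [ 0.5989 -0.1007  0.026 ]
boardBL [0.5362 0.0646 0.018 ]
boardBR [ 0.5309 -0.0801  0.018 ]
boardTL [0.7103 0.057  0.018 ]
nearpadface [0.6097 0.0677 0.026 ]
farpadface [ 0.599  -0.0927  0.026 ]
[[0.03  0.029 0.031 0.032 0.03  0.032 0.031 0.03  0.036 0.03  0.028 0.033
  0.035]
 [0.026 0.03  0.027 0.032 0.028 0.035 0.027 0.03  0.029 0.026 0.034 0.024
  0.031]
 [0.03  0.028 0.029 0.028 0.034 0.026 0.033 0.028 0.03  0.03  0.032 0.031
  0.027]
 [0.033 0.038 0.033 0.032 0.032 0.031 0.024 0.03  0.031 0.034 0.028 0.032
  0.03 ]]
[[ 0.159  0.001]
 [ 0.156  0.001]
 [ 0.153  0.   ]
 [ 0.151 -0.009]
 [ 0.147 -0.   ]
 [ 0.143  0.028]
 [ 0.14   0.032]
 [ 0.137  0.028]
 [ 0.135  0.027]
 [ 0.132  0.026]
 [ 0.129  0.032]
 [ 0.126  0.028]
 [ 0.123  0.031]
 [ 0.121  0.03 ]
 [ 0.118  0.027]
 [ 0.116  0.015]
 [ 0.114 -0.007]
 [ 0.111  0.   ]
 [ 0.108  0.002]
 [ 0.105  0.001]
 [ 0.103 -0.   ]
 [ 0.1   -0.001]
 [ 0.097 -0.002]
 [ 0.094 -0.001]
 [ 0.092 -0.005]
 [ 0.088  0.03 ]
 [ 0.085  0.028]
 [ 0.083  0.02 ]
 [ 0.08   0.024]
 [ 0.077  0.021]
 [ 0.075 -0.002]
 [ 0.072  0.001]
 [ 0.069 -0.003]
 [ 0.066 -0.   ]
 [ 0.063  0.005]
 [ 0.061 -0.003]
 [ 0.058 -0.004]
 [ 0.055  0.001]]
```

```bash
python3 - <<'E'
from h import *
o=ctrl.get_obs()
print(delta(o,[.453,.110,.16],[.03,1]))
E
```

```text
(array([ 0.45726886, -0.53438311,  0.07129558]), np.float64(0.4638160514981782))
```

>>> apply_moves:
  deltas:
    - [0.038,-0.0445,0,0,1]
    - [0.038,-0.0445,0,0,1]
    - [0.038,-0.0445,0,0,1]
    - [0.038,-0.0445,0,0,1]
    - [0.038,-0.0445,0,0,1]
    - [0.038,-0.0445,0,0,1]
    - [0.038,-0.0445,0,0,1]
    - [0.038,-0.0445,0,0,1]
  grip_force: 20

```text
t: 2.55
tool_pos: [0.3921, -0.1071, 0.2318]
tool_rot: [3.068, 0.662, 0.008]
contact_force: [2.2, -0.1, 0.2]
opening: 0.0855
```

```bash
python3 - <<'E'
from h import *
o=ctrl.get_obs()
print(o['tool_pos'],delta(o,[.453,.110,.16],[.03,1]))
E
```

```text
[ 0.39208043 -0.10710519  0.23182601] (array([ 0.14466774, -0.17297032,  0.07181466]), np.float64(0.45471140471558646))
```

>>> apply_moves:
  deltas:
    - [0.036,-0.043,0.018,0,1]
    - [0.036,-0.043,0.018,0,1]
    - [0.036,-0.043,0.018,0,1]
    - [0.036,-0.043,0.018,0,1]
    - [0,0,0,0.115,1]
    - [0,0,0,0.115,1]
    - [0,0,0,0.115,1]
    - [0,0,0,0.115,1]

```text
t: 3.55
tool_pos: [0.4545, 0.1213, 0.16]
tool_rot: [3.137, -0.062, 0.02]
contact_force: [0.4, 0.4, 0.0]
opening: 0.0853
```

```bash
python3 - <<'E'
from h import *
o=ctrl.get_obs();p=ctrl.get_image('wrist');save(p,'w1')
print(o['tool_pos'],delta(o,[.453,.110,.16],[.03,1]));print(p['mtx'],p['mount'])
Rm=R.from_rotvec(o['tool_rot']).as_matrix();print(Rm.round(3))
def wz(uv,z):
    K=p['mtx'];d=(np.array(uv)-[K[0,2],K[1,2]]);r=np.hypot(*d);th=r/K[0,0]
    c=np.array([*(d/r*np.sin(th)),np.cos(th)]);M=p['mount']
    e=Rm@M[:3,3]+o['tool_pos'];v=Rm@M[:3,:3]@c
    return e+v*(z-e[2])/v[2]
for n,z in dict(clamp=0,clamp_handle=.015,clamp_lever=.015).items():
    for q in ctrl.spot_point(p,n)[:1]: print(n,q['uv'],q['confidence'],wz(q['uv'],z))
E
```

```text
[0.45452016 0.12126418 0.15999416] (array([-1.07139385e-03,  1.13156750e-02,  1.63471290e-05]), np.float64(-0.009737956961383354))
[[325.1922621    0.         280.42381865]
 [  0.         325.1922621  213.27791029]
 [  0.           0.           1.        ]] [[-3.37502800e-04 -9.54808368e-01 -2.97221916e-01  7.74557661e-02]
 [ 9.99999735e-01 -5.13880568e-04  5.15287561e-04 -1.34545797e-04]
 [-6.44737442e-04 -2.97221663e-01  9.54808288e-01 -1.42166014e-01]
 [ 0.00000000e+00  0.00000000e+00  0.00000000e+00  1.00000000e+00]]
[[ 0.999 -0.04   0.013]
 [-0.04  -0.999 -0.004]
 [ 0.013  0.003 -1.   ]]
clamp [290.0, 125.5] 0.63 [0.52396213 0.10910462 0.        ]
clamp_handle [270.9, 202.2] 0.86 [0.45540493 0.12947192 0.015     ]
clamp_lever [323.3, 199.5] 0.97 [0.45604817 0.08127575 0.015     ]
```

View pics/w1.png

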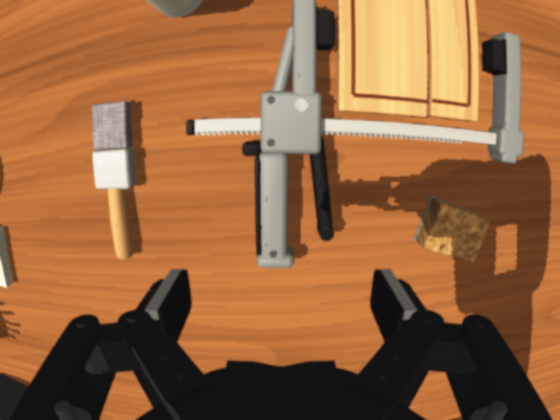

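```bash
cat >> h.py <<'E'
def wz(p,o,uv,z):
    Rm=R.from_rotvec(o['tool_rot']).as_matrix()
    K=p['mtx'];d=(np.array(uv)-[K[0,2],K[1,2]]);r=np.hypot(*d);th=r/K[0,0]
    c=np.array([*(d/r*np.sin(th)),np.cos(th)]);M=p['mount']
    e=Rm@M[:3,3]+o['tool_pos'];v=Rm@M[:3,:3]@c
    return e+v*(z-e[2])/v[2]
E
python3 - <<'E'
from h import *
o=ctrl.get_obs();p=ctrl.get_image('wrist')
a=wz(p,o,(196,127),.018);b=wz(p,o,(492,137.5),.018);print(a,b,(a-b)[0]/(a-b)[1])
for s in [((261,157),(263,252)),((286,155),(287,252))]:
    a=wz(p,o,s[0],.028);b=wz(p,o,s[1],.028);print(a,b,-(a-b)[1]/(a-b)[0])
for uv in [(262,93),(319,93),(262,152),(320,152)]: print(wz(p,o,uv,.03))
for uv in [(316,160),(331,232),(318,205),(329,200)]: print('lev',wz(p,o,uv,.026))
i=p['img'][80:280,220:360];cv2.imwrite('pics/w1c.png',cv2.resize(i[...,::-1],None,fx=4,fy=3,interpolation=3))
E
```

```text
[0.52770796 0.19278903 0.018     ] [ 0.51782362 -0.09634201  0.018     ] 0.03418636383363883
[0.49874772 0.13554915 0.028     ] [0.41178768 0.13812877 0.028     ] 0.029664407211669006
[0.49966258 0.11430172 0.028     ] [0.41101525 0.11605522 0.028     ] 0.019780737037320636
[0.55289421 0.13238232 0.03      ]
[0.55163275 0.08527479 0.03      ]
[0.50318997 0.13439793 0.03      ]
[0.50167433 0.0855526  0.03      ]
lev [0.49439216 0.08862722 0.026     ]
lev [0.42828067 0.07525431 0.026     ]
lev [0.45423724 0.0872454  0.026     ]
lev [0.45849966 0.07738075 0.026     ]
```

View pics/w1c.png

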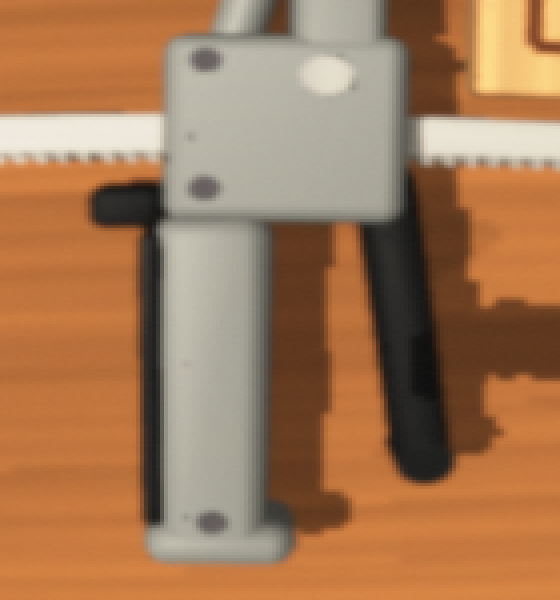

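>>> apply_moves:
  deltas:
    - [0,0.012,0,-0.01,1]
    - [0,0,0,0,1]
    - [0,0,0.03,0,1]
    - [0,0,0.03,0,1]
    - [0,0,0.03,0,1]
    - [0,0,0.02,0,1]
    - [0,0,0,0,1]
    - [0,0,0,0,1]

```text
t: 4.8
tool_pos: [0.4578, 0.1101, 0.0497]
tool_rot: [3.14, -0.031, 0.028]
contact_force: [0.4, -0.2, 1.0]
opening: 0.0856
```

```bash
python3 - <<'E'
from h import *
o=ctrl.get_obs()
print(o['tool_pos'],delta(o,[.456,.109,.003],[.03,1]))
Rm=R.from_rotvec(o['tool_rot']).as_matrix();print(Rm.round(3),o['contact_force'])
p=ctrl.get_image('wrist');save(p,'w2')
E
```

```text
[0.45784592 0.11008704 0.04972466] (array([-0.00266808,  0.00106338,  0.04668547]), np.float64(0.010219611923512506))
[[ 1.    -0.02   0.018]
 [-0.02  -1.    -0.002]
 [ 0.018  0.001 -1.   ]] [ 0.43892074 -0.18734761  0.9744507 ]
```

View pics/w2.png

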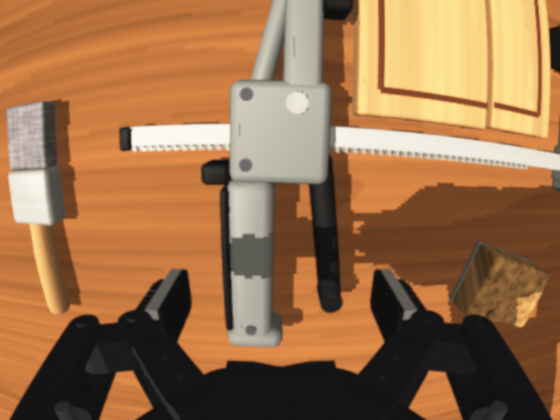

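>>> apply_moves:
  deltas:
    - [-0.001,0.001,0.012,0.01,1]
    - [0,0,0.012,0,1]
    - [0,0,0.012,0,1]
    - [0,0,0.009,0,1]
    - [0,0,0,0,1]
    - [0,0,0,0,0.8]
    - [0,0,0,0,0.8]
    - [0,0,0,0,0.8]

```text
t: 5.85
tool_pos: [0.4593, 0.1091, 0.0037]
tool_rot: [3.14, -0.048, 0.034]
contact_force: [-0.4, -0.4, 0.6]
opening: 0.0769
```

```bash
python3 - <<'E'
from h import *
o=ctrl.get_obs()
print(o['tool_pos'],o['opening'],delta(o,[.456,.109,.003],[.03,1]))
Rm=R.from_rotvec(o['tool_rot']).as_matrix();print(Rm.round(3),o['contact_force'])
p=ctrl.get_image('wrist');save(p,'w3')
E
```

```text
[0.45927081 0.10913617 0.00366613] 0.07694482247028273 (array([-0.00327888,  0.00023562,  0.00059489]), np.float64(-0.0005409353181953236))
[[ 0.999 -0.031  0.022]
 [-0.031 -1.    -0.001]
 [ 0.022  0.001 -1.   ]] [-0.39570435 -0.42095272  0.63279305]
```

View pics/w3.png

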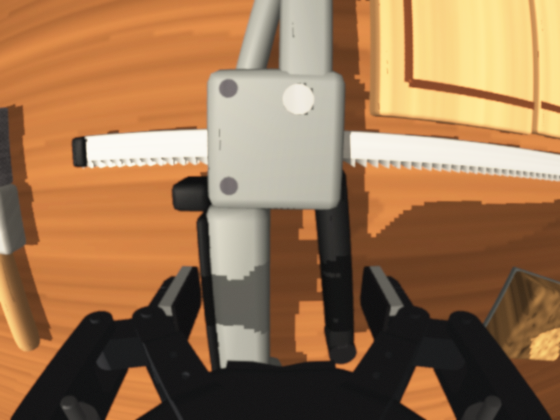

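>>> apply_moves:
  deltas:
    - [0,0,0,0,0.6]
    - [0,0,0,0,0.5]
    - [0,-0.002,0,0,0.4]
    - [0,-0.002,0,0,0.3]
    - [0,-0.002,0,0,0.2]
    - [0,-0.002,0,0,0.1]
    - [0,-0.002,0,0,0.0]
    - [0,0,0,0,0.0]

```text
t: 6.9
tool_pos: [0.4595, 0.1174, 0.0066]
tool_rot: [3.133, -0.048, 0.03]
contact_force: [-1.4, -1.6, 2.5]
opening: 0.0427
```

```bash
python3 - <<'E'
from h import *
p=ctrl.get_image('wrist');o=ctrl.get_obs();save(p,'w4');t=ctrl.get_image('top')
print(o['tool_pos'],o['opening'],o['contact_force'])
i=t['img'][120:300,180:400];cv2.imwrite('pics/t4.png',cv2.resize(i[...,::-1],None,fx=3.5,fy=3.2,interpolation=3))
E
```

```text
[0.45950529 0.11740548 0.00655491] 0.04241740402607208 [-1.08235424 -2.30853495  4.77801998]
```

View pics/w4.png

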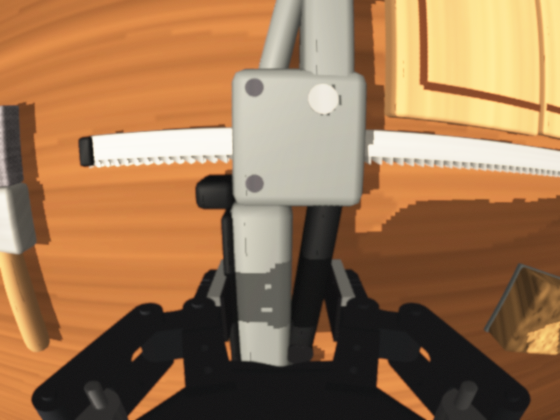

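>>> apply_moves:
  deltas:
    - [0,0,0,0,-0.07]
    - [0,0,0,0,-0.07]
    - [0,0.002,0.001,0,0.1]
    - [0,0.002,0.001,0,0.3]
    - [0,0.002,0.001,0,0.5]
    - [0,0.002,0,0,0.7]
    - [0,0.001,0,0,0.82]
    - [0,0,0,0,0.82]

```text
t: 8.0
tool_pos: [0.4591, 0.1086, 0.0028]
tool_rot: [3.136, -0.048, 0.03]
contact_force: [-0.2, -0.3, -0.0]
opening: 0.078
```

```bash
python3 - <<'E'
from h import *
p=ctrl.get_image('wrist');o=ctrl.get_obs();save(p,'w5')
print(o['tool_pos'],o['opening'],o['contact_force'])
E
```

```text
[0.45912845 0.10865194 0.00280346] 0.07737572127600582 [-0.44429888  0.46716493  0.42407103]
```

View pics/w5.png

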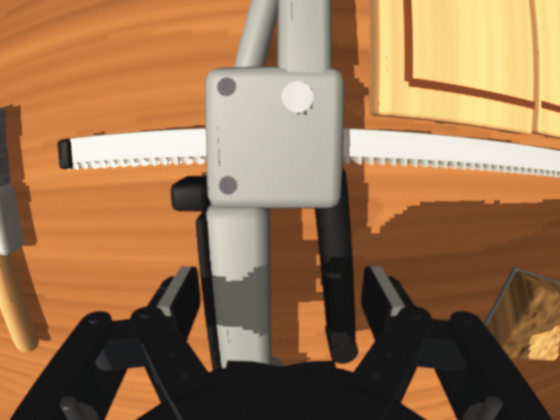

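View pics/t4.png

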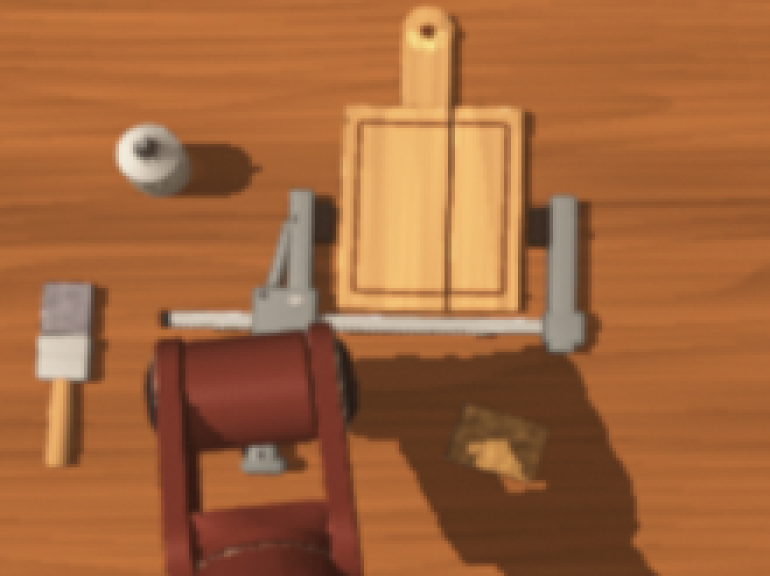

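>>> apply_moves:
  deltas:
    - [0,0,0,0,0.6]
    - [0,0,0,0,0.5]
    - [0,-0.002,0.0005,0,0.4]
    - [0,-0.002,0.0005,0,0.3]
    - [0,-0.002,0.0005,0,0.2]
    - [0,-0.002,0.0005,0,0.1]
    - [0,-0.002,0.0005,0,0.0]
    - [0,0,0,0,-0.07]

```text
t: 9.05
tool_pos: [0.4596, 0.1182, 0.003]
tool_rot: [3.132, -0.048, 0.025]
contact_force: [-2.3, -0.3, 3.4]
opening: 0.0405
```

>>> apply_moves:
  deltas:
    - [0,0,0,0,-0.07]
    - [0,0,0,0,-0.07]
    - [0,0.002,0.001,0,0.1]
    - [0,0.002,0.001,0,0.3]
    - [0,0.002,0,0,0.5]
    - [0,0.002,0,0,0.7]
    - [0,0.001,0,0,0.82]
    - [0,0,0,0,0.82]

```text
t: 10.05
tool_pos: [0.4594, 0.1091, 0.0003]
tool_rot: [3.133, -0.048, 0.027]
contact_force: [-0.0, -0.3, -0.4]
opening: 0.0777
```

```bash
python3 - <<'E'
from h import *
p=ctrl.get_image('wrist');o=ctrl.get_obs();save(p,'w6');t=ctrl.get_image('top')
print(o['tool_pos'],o['opening'],o['contact_force'],delta(o,[.459,.109,.003],[.03,1]))
i=t['img'][170:230,220:360];cv2.imwrite('pics/t6.png',cv2.resize(i[...,::-1],None,fx=5.5,fy=5.5,interpolation=3))
E
```

```text
[4.59407398e-01 1.09109112e-01 2.71435823e-04] 0.07784243249000068 [-0.23530096  0.56628958 -0.83170655] (array([-0.00035711,  0.00014321, -0.00273403]), np.float64(-0.0007678659329330983))
```

View pics/w6.png

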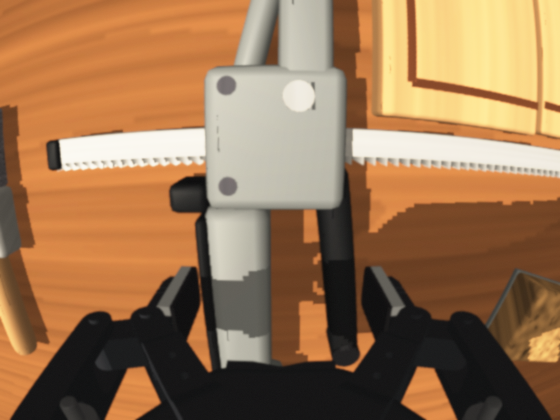

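View pics/t6.png

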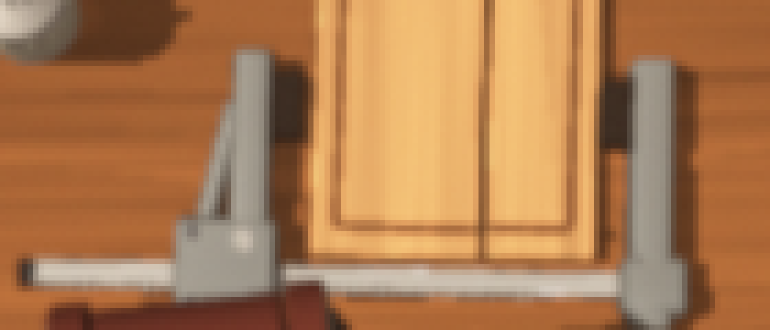

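>>> apply_moves:
  deltas:
    - [0,0,-0.001,0,0.6]
    - [0,0,-0.001,0,0.5]
    - [0,-0.002,0,0,0.4]
    - [0,-0.002,0,0,0.3]
    - [0,-0.002,0,0,0.2]
    - [0,-0.002,0,0,0.1]
    - [0,-0.002,0,0,0.0]
    - [0,0,0,0,-0.07]

```text
t: 11.15
tool_pos: [0.4589, 0.1189, 0.0043]
tool_rot: [3.129, -0.049, 0.02]
contact_force: [-2.7, -0.7, 3.3]
opening: 0.0406
```

>>> apply_moves:
  deltas:
    - [0,0,0,0,-0.07]
    - [0,0,0,0,-0.07]
    - [0,0.002,0.001,0,0.1]
    - [0,0.002,0.001,0,0.3]
    - [0,0.002,0,0,0.5]
    - [0,0.002,0,0,0.7]
    - [0,0.001,0,0,0.82]
    - [0,0,0,0,0.82]

```text
t: 12.15
tool_pos: [0.4593, 0.1096, 0.0019]
tool_rot: [3.13, -0.049, 0.023]
contact_force: [0.3, -0.6, 0.4]
opening: 0.0777
```

```bash
python3 - <<'E'
from h import *
p=ctrl.get_image('wrist');o=ctrl.get_obs();save(p,'w7');t=ctrl.get_image('top')
print(o['tool_pos'],o['opening'],o['contact_force'],delta(o,[.459,.109,.003],[.03,1]))
i=t['img'][170:230,220:360];cv2.imwrite('pics/t7.png',cv2.resize(i[...,::-1],None,fx=5.5,fy=5.5,interpolation=3))
E
```

```text
[0.45930824 0.10963787 0.00193246] 0.07749639268092366 [-0.4000763  -0.01297733 -0.03679034] (array([-0.00027211,  0.00065874, -0.00106469]), np.float64(-0.0011111496045099756))
```

View pics/w7.png

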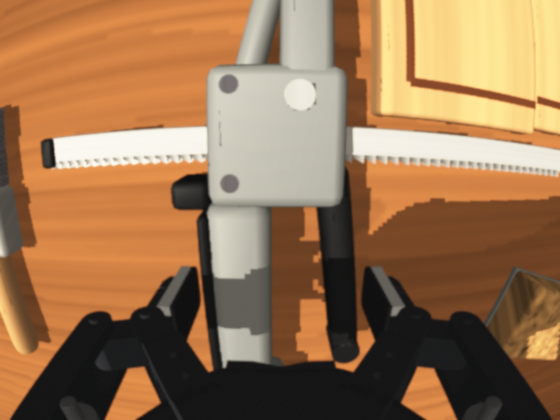

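View pics/t7.png

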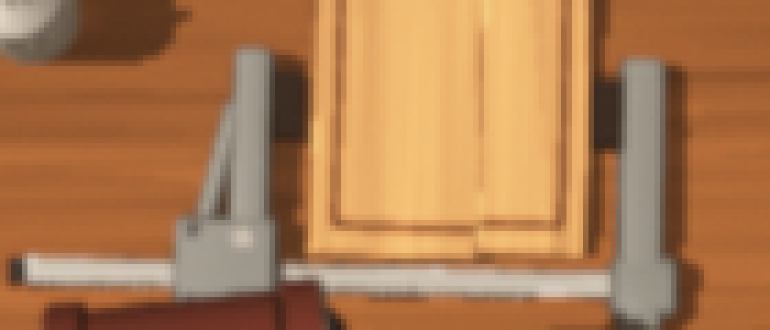

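>>> apply_moves:
  deltas:
    - [0,0,0,0,0.6]
    - [0,0,0,0,0.5]
    - [0,-0.002,0,0,0.4]
    - [0,-0.002,0,0,0.3]
    - [0,-0.002,0,0,0.2]
    - [0,-0.001,0,0,0.15]
    - [0,-0.001,0,0,0.1]
    - [0,0,0,0,0.1]

```text
t: 13.25
tool_pos: [0.459, 0.1169, 0.0034]
tool_rot: [3.126, -0.05, 0.018]
contact_force: [-2.6, -3.2, 4.1]
opening: 0.047
```

```bash
python3 - <<'E'
from h import *
p=ctrl.get_image('wrist');o=ctrl.get_obs();save(p,'w8');t=ctrl.get_image('top')
print(o['tool_pos'],o['opening'],o['contact_force'],delta(o,[.459,.109,.003],[.03,1]))
i=t['img'][170:230,220:360];cv2.imwrite('pics/t8.png',cv2.resize(i[...,::-1],None,fx=5.5,fy=5.5,interpolation=3))
E
```

```text
[0.4589789  0.11691837 0.00342547] 0.04703599206060233 [-3.28377171 -3.64467721  4.85737099] (array([0.00026944, 0.00790626, 0.00054822]), np.float64(-0.002008901555463183))
```

View pics/t8.png

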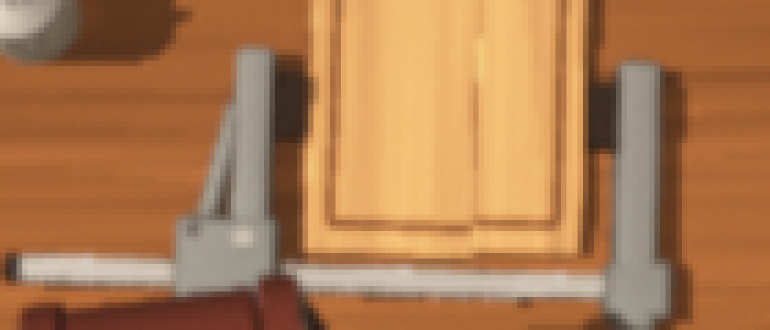

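View pics/w8.png

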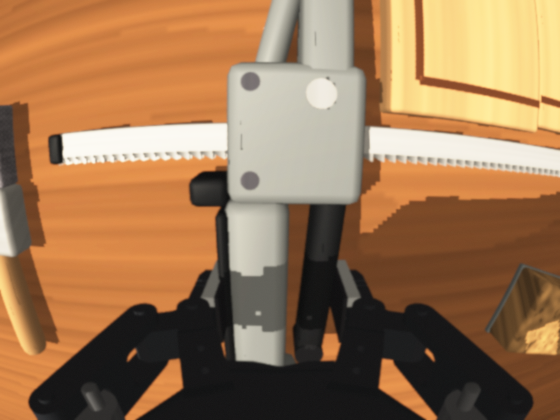

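>>> apply_moves:
  deltas:
    - [0,-0.0005,0,0,0.07]
    - [0,-0.0005,0,0,0.04]
    - [0,-0.0005,0,0,0.01]
    - [0,-0.0005,0,0,-0.02]
    - [0,-0.0005,0,0,-0.05]
    - [0,-0.0005,0,0,-0.07]
    - [0,0,0,0,-0.07]
    - [0,0,0,0,-0.07]

```text
t: 14.35
tool_pos: [0.4587, 0.1197, 0.0042]
tool_rot: [3.125, -0.059, 0.015]
contact_force: [-2.2, -2.8, 5.1]
opening: 0.041
```

```bash
python3 - <<'E'
from h import *
p=ctrl.get_image('wrist');o=ctrl.get_obs();save(p,'w9');t=ctrl.get_image('top')
print(o['tool_pos'],o['opening'],o['contact_force'],delta(o,[.459,.109,.003],[.03,1]))
i=t['img'][170:230,220:360];cv2.imwrite('pics/t9.png',cv2.resize(i[...,::-1],None,fx=5.5,fy=5.5,interpolation=3))
E
```

```text
[0.45872699 0.11969927 0.00425605] 0.04037009036970835 [-2.83268971 -3.58975185  3.76947241] (array([0.00066242, 0.01066063, 0.00142786]), np.float64(-0.007566945562437866))
```

View pics/t9.png

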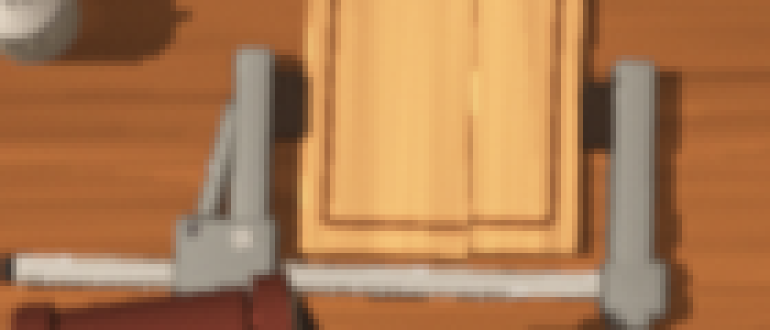

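View pics/w9.png

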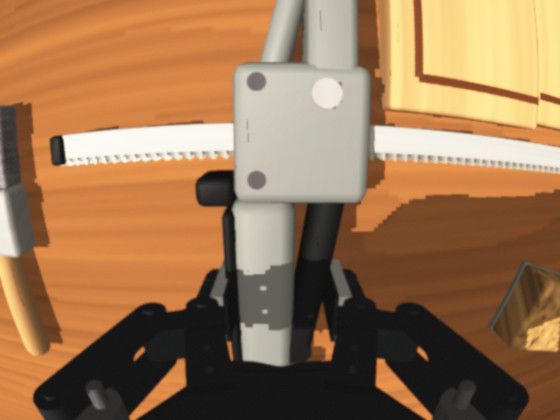

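>>> apply_moves:
  deltas:
    - [0,0,0,0,-0.07]
    - [0,0.002,0.001,0,0.1]
    - [0,0.002,0.001,0,0.3]
    - [0,0.002,0,0,0.5]
    - [0,0.002,0,0,0.7]
    - [0,0.001,0,0,0.82]
    - [0,0.001,0,0,0.82]
    - [0,0,0,0,0.82]

```text
t: 15.45
tool_pos: [0.4586, 0.11, 0.0015]
tool_rot: [3.127, -0.055, 0.017]
contact_force: [-0.1, 0.2, -0.0]
opening: 0.0774
```

```bash
python3 - <<'E'
from h import *
p=ctrl.get_image('wrist');o=ctrl.get_obs();save(p,'w10');t=ctrl.get_image('top')
print(o['tool_pos'],o['opening'],o['contact_force'],delta(o,[.459,.109,.003],[.03,1]))
i=t['img'][170:230,220:360];cv2.imwrite('pics/t10.png',cv2.resize(i[...,::-1],None,fx=5.5,fy=5.5,interpolation=3))
E
```

```text
[0.45863515 0.1100122  0.00153578] 0.07759664639495137 [-0.89074843  0.03010012 -0.03614806] (array([ 0.00041672,  0.00101849, -0.00144591]), np.float64(-0.0051264301536688706))
```

View pics/t10.png

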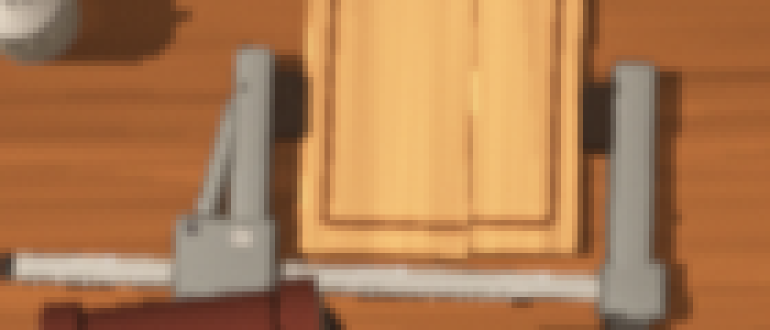

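View pics/w10.png

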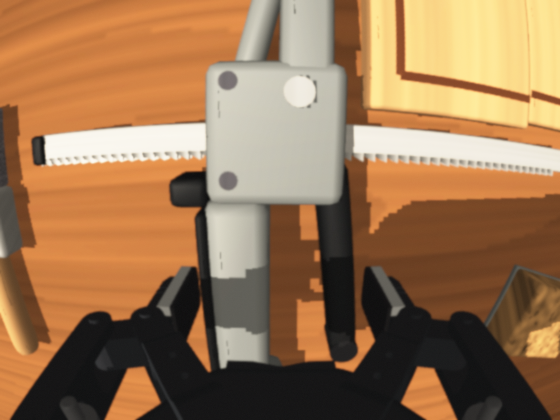

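>>> apply_moves:
  deltas:
    - [0,0,0,0,0.6]
    - [0,0,0,0,0.5]
    - [0,-0.002,0,0,0.4]
    - [0,-0.002,0,0,0.34]
    - [0,-0.0015,0,0,0.28]
    - [0,-0.001,0,0,0.24]
    - [0,-0.001,0,0,0.2]
    - [0,0,0,0,0.2]

```text
t: 16.55
tool_pos: [0.4583, 0.1156, 0.0027]
tool_rot: [3.121, -0.056, 0.012]
contact_force: [-1.1, -2.4, 1.3]
opening: 0.0514
```

```bash
python3 - <<'E'
from h import *
o=ctrl.get_obs();t=ctrl.get_image('top')
print(o['tool_pos'],o['opening'],.04275*1.2,o['contact_force'])
i=t['img'][170:230,220:360];cv2.imwrite('pics/t11.png',cv2.resize(i[...,::-1],None,fx=5.5,fy=5.5,interpolation=3))
E
```

```text
[0.45829123 0.11556495 0.00272441] 0.0514237476275131 0.051300000000000005 [-1.09925107 -2.42972751  1.26705479]
```

View pics/t11.png

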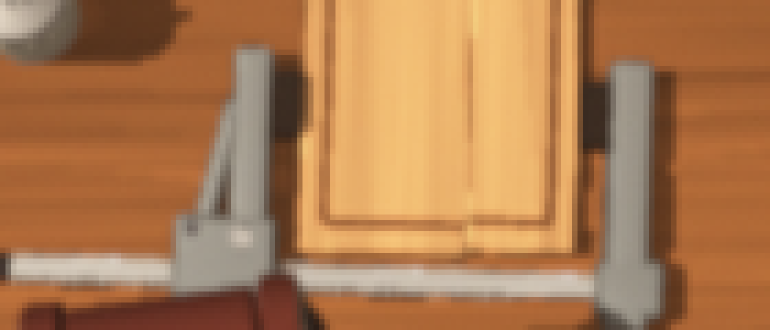

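>>> apply_moves:
  deltas:
    - [0,-0.0005,0,0,0.17]
    - [0,-0.0005,0,0,0.15]
    - [0,-0.0005,0,0,0.13]
    - [0,-0.0005,0,0,0.11]
    - [0,0,0,0,0.09]
    - [0,-0.0005,0,0,0.09]
    - [0,0,0,0,0.09]
    - [0,0,0,0,0.09]

```text
t: 17.6
tool_pos: [0.4578, 0.1173, 0.0035]
tool_rot: [3.119, -0.064, 0.007]
contact_force: [-1.7, -3.2, 3.6]
opening: 0.0471
```

```bash
python3 - <<'E'
from h import *
o=ctrl.get_obs();t=ctrl.get_image('top')
print(o['tool_pos'],o['opening'],.04275*1.09,o['contact_force'])
i=t['img'][170:230,220:360];cv2.imwrite('pics/t12.png',cv2.resize(i[...,::-1],None,fx=5.5,fy=5.5,interpolation=3))
E
```

```text
[0.45783642 0.11734419 0.00350611] 0.04705945992831488 0.04659750000000001 [-1.68478685 -3.16180584  3.58012497]
```

View pics/t12.png

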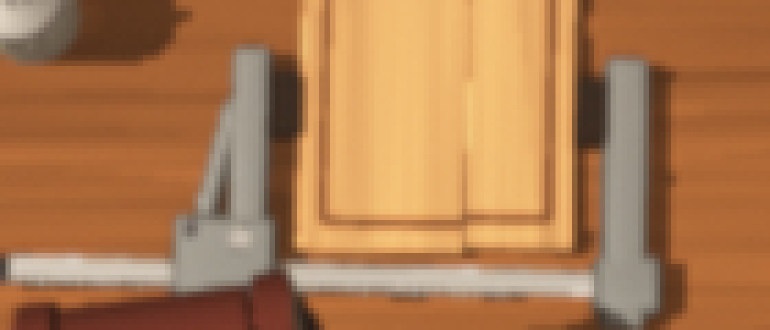

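>>> apply_moves:
  deltas:
    - [0,-0.0003,0,0,0.07]
    - [0,-0.0003,0,0,0.06]
    - [0,-0.0003,0,0,0.05]
    - [0,-0.0003,0,0,0.04]
    - [0,0,0,0,0.03]
    - [0,0,0,0,0.03]
    - [0,0,0,0,0.03]
    - [0,0,0,0,0.03]

```text
t: 18.65
tool_pos: [0.4577, 0.1184, 0.0039]
tool_rot: [3.119, -0.067, 0.006]
contact_force: [-3.2, -4.0, 4.3]
opening: 0.0443
```

```bash
python3 - <<'E'
from h import *
o=ctrl.get_obs()
print(o['tool_pos'],o['opening'],.04275*1.03,o['contact_force'])
E
```

```text
[0.45769298 0.11843174 0.00390271] 0.04434568062129513 0.0440325 [-3.24847846 -3.98560205  4.32135814]
```

>>> apply_moves:
  deltas:
    - [0,-0.0003,0,0,0.01]
    - [0,-0.0003,0,0,0.0]
    - [0,-0.0003,0,0,-0.01]
    - [0,-0.0003,0,0,-0.03]
    - [0,0,0,0,-0.05]
    - [0,0,0,0,-0.07]
    - [0,0,0,0,-0.07]
    - [0,0,0,0,-0.07]

```text
t: 19.65
tool_pos: [0.4575, 0.1197, 0.0044]
tool_rot: [3.118, -0.068, 0.004]
contact_force: [-3.0, -3.6, 4.7]
opening: 0.0408
```

```bash
python3 - <<'E'
from h import *
p=ctrl.get_image('wrist');o=ctrl.get_obs();save(p,'w13');t=ctrl.get_image('top')
print(o['tool_pos'],o['opening'],.04275*.93,o['contact_force'])
i=t['img'][170:230,220:360];cv2.imwrite('pics/t13.png',cv2.resize(i[...,::-1],None,fx=5.5,fy=5.5,interpolation=3))
for n in ('clamp_padnear','clamp_padfar'):
  for q in (t,): print(n,[(np.round(r['extent'],1),r['confidence']) for r in ctrl.search_frame(q,n)][:1])
E
```

```text
[0.45746241 0.11973903 0.00440646] 0.040731750153787896 0.03975750000000001 [-2.44363351 -2.28467626  3.72661568]
clamp_padnear []
clamp_padfar []
```

View pics/t13.png

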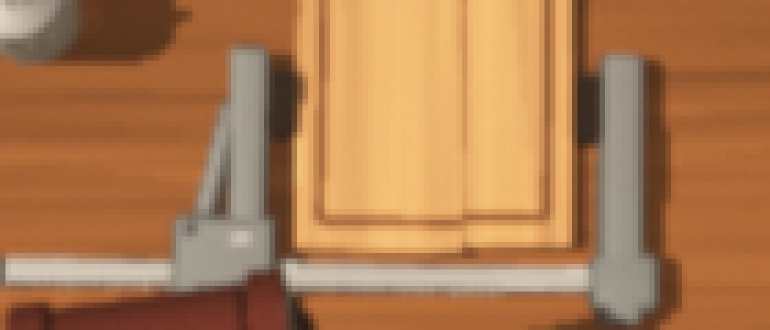

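View pics/w13.png

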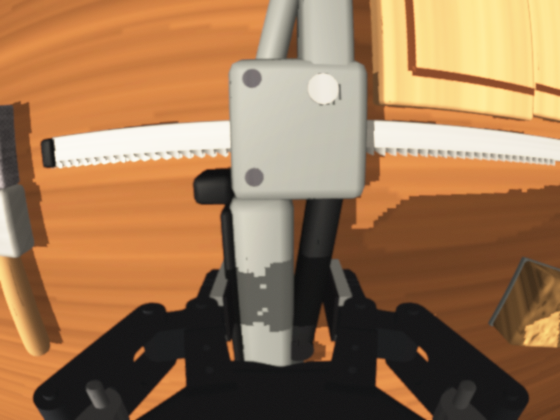

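>>> apply_moves:
  deltas:
    - [0,0,0,0,-0.1]
    - [0,0,0,0,-0.15]
    - [0,0,0,0,-0.2]
    - [0,0,0,0,-0.2]
    - [0,0,0,0,-0.2]
    - [0,0,0,0,-0.2]
    - [0,0,0,0,-0.2]
    - [0,0,0,0,-0.2]

```text
t: 20.85
tool_pos: [0.4575, 0.1197, 0.0044]
tool_rot: [3.118, -0.068, 0.004]
contact_force: [-2.4, -3.0, 4.1]
opening: 0.0408
```

```bash
python3 - <<'E'
from h import *
for i in range(3):
  p=ctrl.get_image('wrist');o=ctrl.get_obs()
  print(o['tool_pos'],o['opening'],o['contact_force'])
save(p,'w14')
# bar slide via edges, using recorded poses (approx current)
P={'w9':((57,150),(235,140)),'w13':((47,152),(232,140))}
for k,(a,b) in P.items(): print(k,(wz(p,o,a,.015)-wz(p,o,b,.03))[1])
E
```

```text
[0.45747201 0.11973903 0.00442776] 0.04128973385796074 [-3.78585785 -2.52944272  4.69421017]
[0.45747661 0.11974179 0.00443383] 0.040575013650694075 [-2.93538618 -1.89579532  4.16358468]
[0.45746567 0.11973768 0.00441946] 0.04083968596568257 [-2.9014006  -2.48249844  4.63992629]
w9 0.08856717130064581
w13 0.09417051481478561
```

View pics/w14.png

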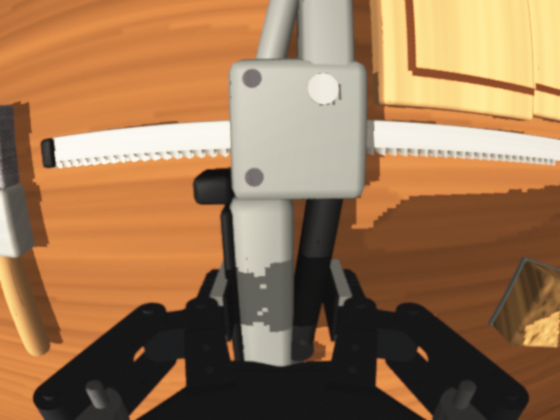

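>>> apply_moves:
  deltas:
    - [0,0,0,0,-0.07]
    - [0,0.002,0.001,0,0.1]
    - [0,0.002,0.001,0,0.3]
    - [0,0.002,0,0,0.5]
    - [0,0.002,0,0,0.7]
    - [0,0.001,0,0,0.82]
    - [0,0,0,0,0.82]
    - [0,0,0,0,0.82]

```text
t: 22.0
tool_pos: [0.4574, 0.1112, 0.0018]
tool_rot: [3.121, -0.063, 0.007]
contact_force: [0.3, -0.8, -1.1]
opening: 0.0776
```

```bash
python3 - <<'E'
from h import *
p=ctrl.get_image('wrist');o=ctrl.get_obs();save(p,'w15');t=ctrl.get_image('top')
print(o['tool_pos'],o['opening'],o['contact_force'])
i=t['img'][170:230,220:360];cv2.imwrite('pics/t15.png',cv2.resize(i[...,::-1],None,fx=5.5,fy=5.5,interpolation=3))
E
```

```text
[0.4574209  0.11124226 0.00181153] 0.07733329466805117 [ 0.05183139  0.01395654 -0.3233926 ]
```

View pics/w15.png

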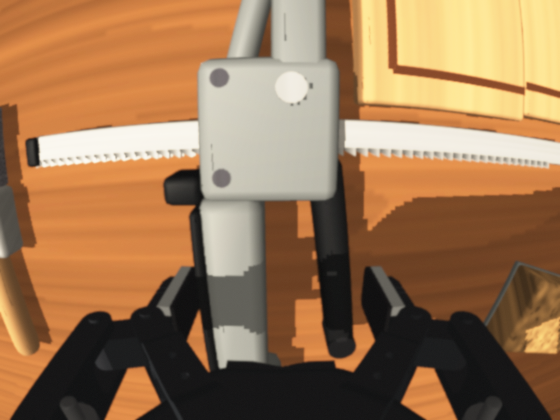

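View pics/t15.png

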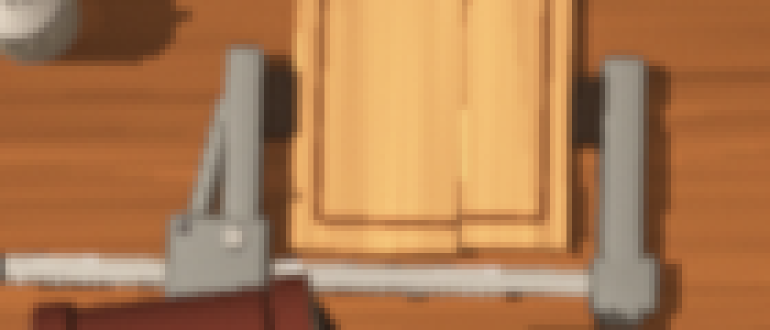

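```bash
python3 - <<'E'
from h import *
for k in ['w3','w4','w5','w6','w7','w8','w9','w10','w13','w15']:
    g=cv2.cvtColor(cv2.imread(f'pics/{k}.png'),cv2.COLOR_BGR2GRAY).astype(float)
    # tail: black cap->white transition; head left edge: white->grey on bar row
    bw=(g[120:170]>190)
    # row of bar white at col 120
    col=g[100:190,150];r=np.where(col>190)[0];rc=100+int(r.mean()) if len(r) else 140
    def edge(row,lo,hi,sgn):
        prof=cv2.GaussianBlur(g[row-3:row+4].mean(0)[None],(5,1),0)[0]
        d=np.gradient(prof)*sgn; i=lo+np.argmax(d[lo:hi]); 
        a,b,c=d[i-1:i+2]; return i+.5*(a-c)/(a-2*b+c+1e-9),prof[i]
    rowT=rc+8
    t=edge(rowT,20,110,1); h=edge(rc,180,260,-1)
    print(k,rc,np.round(t,1),np.round(h,1), round(h[0]-t[0],1))
rows=[cv2.imread(f'pics/{k}.png')[110:180,20:280] for k in ['w9','w10','w13','w15']]
cv2.imwrite('pics/cmp.png',cv2.resize(np.vstack(rows),None,fx=2.1,fy=2.1,interpolation=3))
E
```

```text
w3 148 [ 86.1 128.9] [206.8 211.4] 120.7
w4 146 [ 93.1 133.6] [231.7 204.5] 138.6
w5 147 [ 71.5 106.8] [205.3 221.8] 133.9
w6 148 [ 60.  134.5] [204.6 205.7] 144.6
w7 145 [ 54.1 129.6] [206.6 204.7] 152.5
w8 142 [ 62.1 131. ] [226.6 203.8] 164.5
w9 143 [ 64.1 125.9] [232.9 207.1] 168.7
w10 142 [ 44.2 121.9] [205.2 218.3] 161.0
w13 142 [ 54.2 121.5] [229.7 204.2] 175.5
w15 141 [ 38.6 160.4] [198.  215.4] 159.5
```

View pics/cmp.png

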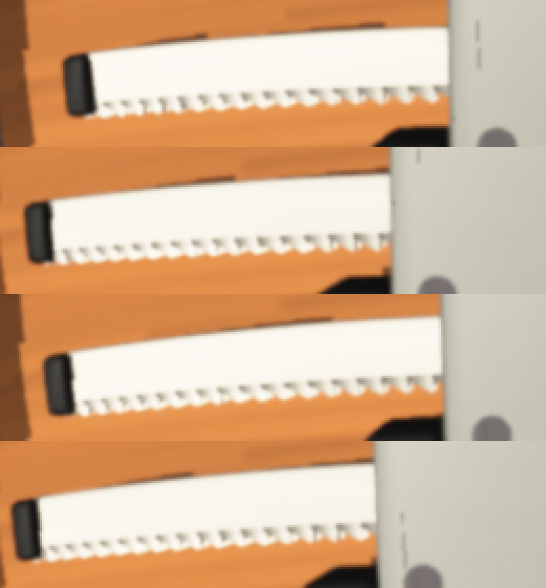

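```bash
python3 - <<'E'
from h import *
p=ctrl.get_image('wrist')
D={'w3':([.45927,.10914,.00367],[3.14,-.048,.034],86.1,206.8,148),
'w5':([.45913,.10865,.0028],[3.136,-.048,.03],71.5,205.3,147),
'w6':([.45941,.10911,.00027],[3.133,-.048,.027],60,204.6,148),
'w7':([.45931,.10964,.00193],[3.13,-.049,.023],54.1,206.6,145),
'w8':([.45898,.11692,.00343],[3.126,-.05,.018],62.1,226.6,142),
'w9':([.45873,.1197,.00426],[3.125,-.059,.015],64.1,232.9,143),
'w10':([.45864,.11001,.00154],[3.127,-.055,.017],44.2,205.2,142),
'w13':([.45746,.11974,.00441],[3.118,-.068,.004],54.2,229.7,142),
'w4':([.4595,.1174,.0066],[3.133,-.048,.03],93.1,231.7,146),
'w15':([.45742,.11124,.00181],[3.121,-.063,.007],38.6,198,141)}
for k,(pos,rv,t,h,r) in D.items():
    o=dict(tool_pos=np.array(pos),tool_rot=np.array(rv))
    a=wz(p,o,(t,r+8),.0185);b=wz(p,o,(h,r),.03)
    print(k,'tail y',round(a[1]*1e3,1),'head y',round(b[1]*1e3,1),'out',round((a-b)[1]*1e3,1))
E
```

```text
w3 tail y 194.5 head y 134.2 out 60.4
w5 tail y 201.6 head y 134.0 out 67.5
w6 tail y 206.8 head y 134.2 out 72.6
w7 tail y 211.8 head y 134.3 out 77.5
w8 tail y 214.6 head y 134.5 out 80.1
w9 tail y 216.3 head y 134.7 out 81.5
w10 tail y 217.3 head y 134.8 out 82.5
w13 tail y 221.2 head y 135.6 out 85.6
w4 tail y 200.2 head y 133.7 out 66.5
w15 tail y 221.1 head y 138.4 out 82.8
```

>>> apply_moves:
  deltas:
    - [0,-0.001,0,0,0.6]
    - [0,-0.001,0,0,0.5]
    - [0,-0.002,0,0,0.4]
    - [0,-0.002,0,0,0.34]
    - [0,-0.001,0,0,0.3]
    - [0,-0.0005,0,0,0.27]
    - [0,0,0,0,0.27]
    - [0,0,0,0,0.27]

```text
t: 23.15
tool_pos: [0.4572, 0.117, 0.002]
tool_rot: [3.115, -0.06, 0.003]
contact_force: [-1.0, -3.0, 2.3]
opening: 0.0545
```

```bash
cat >> h.py <<'E'
def slide(p,o):
    g=cv2.cvtColor(p['img'],cv2.COLOR_RGB2GRAY).astype(float)
    r=np.where(g[100:190,150]>190)[0];rc=100+int(r.mean())
    def edge(row,lo,hi,sgn):
        prof=cv2.GaussianBlur(g[row-3:row+4].mean(0)[None],(5,1),0)[0]
        d=np.gradient(prof)*sgn; i=lo+np.argmax(d[lo:hi]);a,b,c=d[i-1:i+2]
        return i+.5*(a-c)/(a-2*b+c+1e-9)
    t=edge(rc+8,20,110,1);h=edge(rc,180,260,-1)
    a=wz(p,o,(t,rc+8),.0185);b=wz(p,o,(h,rc),.03)
    return np.round([t,h,a[1]*1e3,b[1]*1e3,(a-b)[1]*1e3],1)
def rep(n):
    W=[]
    for i in range(3):
        o=ctrl.get_obs();W.append(o['opening']);p=ctrl.get_image('wrist')
    save(p,n);print('pos',o['tool_pos'].round(4),'open',np.round(np.array(W)*1e3,2),'mean',np.mean(W)*1e3,'F',o['contact_force'].round(1),'t',o['t'])
    print('tailpx headpx tail head out',slide(p,o))
    return p,o
E
python3 - <<'E'
from h import *
rep('w16');print(.04275*1.27)
E
```

```text
pos [0.4572 0.117  0.002 ] open [54.55 54.31 54.4 ] mean 54.41750085823175 F [-1.9 -2.1  1.6] t 23.25
tailpx headpx tail head out [ 46.7 213.9 221.1 138.6  82.5]
0.05429250000000001
```

>>> apply_moves:
  deltas:
    - [0,-0.0005,0,0,0.25]
    - [0,-0.0005,0,0,0.23]
    - [0,-0.0005,0,0,0.21]
    - [0,-0.0005,0,0,0.19]
    - [0,0,0,0,0.18]
    - [0,0,0,0,0.18]
    - [0,0,0,0,0.18]
    - [0,0,0,0,0.18]

```text
t: 24.3
tool_pos: [0.457, 0.1188, 0.0027]
tool_rot: [3.114, -0.066, 0.001]
contact_force: [-2.9, -3.1, 4.2]
opening: 0.0506
```

```bash

python3 - <<'E'
from h import *
rep('w17');print(.04275*1.18)
E
```

```text
pos [0.457  0.1188 0.0027] open [50.61 50.46 50.48] mean 50.51820756607406 F [-2.3 -2.1  4.2] t 24.4
tailpx headpx tail head out [ 47.9 218.1 222.3 138.7  83.6]
0.050445000000000004
```

>>> apply_moves:
  deltas:
    - [0,0.0015,0,0,0.3]
    - [0,0.002,0.001,0,0.4]
    - [0,0.002,0,0,0.5]
    - [0,0.001,0,0,0.6]
    - [0,0.001,0,0,0.75]
    - [0,0,0,0,0.82]
    - [0,0,0,0,0.82]
    - [0,0,0,0,0.82]

```text
t: 25.45
tool_pos: [0.4572, 0.1119, 0.0013]
tool_rot: [3.117, -0.063, 0.004]
contact_force: [0.1, 0.9, 0.7]
opening: 0.0777
```

```bash

python3 - <<'E'
from h import *
rep('w18')
E
```

```text
pos [0.4572 0.1119 0.0013] open [77.65 77.71 77.55] mean 77.63957017927213 F [0.3 0.3 0.4] t 25.55
tailpx headpx tail head out [ 35.8 197.  222.5 139.2  83.3]
```

>>> apply_moves:
  deltas:
    - [0,-0.001,0,0,0.6]
    - [0,-0.001,0,0,0.5]
    - [0,-0.002,0,0,0.4]
    - [0,-0.002,0,0,0.32]
    - [0,-0.001,0,0,0.25]
    - [0,-0.001,0,0,0.18]
    - [0,-0.001,0,0,0.13]
    - [0,0,0,0,0.13]

```text
t: 26.6
tool_pos: [0.4568, 0.1202, 0.0027]
tool_rot: [3.112, -0.064, -0.002]
contact_force: [-1.1, -2.8, 0.8]
opening: 0.0484
```

```bash

python3 - <<'E'
from h import *
rep('w19')
t=ctrl.get_image('top');np.save('t19.npy',t['img'])
E
```

```text
pos [0.4569 0.1202 0.0027] open [48.37 48.6  48.36] mean 48.444434138751156 F [-2.6 -2.1  3.4] t 26.7
tailpx headpx tail head out [ 47.3 219.4 224.  139.8  84.2]
```

>>> apply_moves:
  deltas:
    - [0,0,0,0,0.3]
    - [0,0,0,0,0.4]
    - [0,0,0,0,0.5]
    - [0,0,0,0,0.6]
    - [0,0,0,0,0.75]
    - [0,0,0,0,0.95]
    - [0,0,0,0,0.95]
    - [0,0,0,0,0.95]

```text
t: 27.8
tool_pos: [0.457, 0.1207, 0.0019]
tool_rot: [3.113, -0.062, -0.001]
contact_force: [0.8, 0.6, 0.6]
opening: 0.0835
```

```bash

python3 - <<'E'
from h import *
rep('w20')
t=ctrl.get_image('top');np.save('t20.npy',t['img'])
E
```

```text
pos [0.457  0.1207 0.0019] open [83.53 83.47 83.15] mean 83.38230987807576 F [ 0.6  0.3 -1.4] t 27.9
tailpx headpx tail head out [ 46.  214.9 224.7 141.7  82.9]
```

>>> apply_moves:
  deltas:
    - [0,0.002,0,0,0.8]
    - [0,0.001,0,0,0.6]
    - [0,0,0,0,0.5]
    - [0,-0.002,0,0,0.4]
    - [0,-0.002,0,0,0.32]
    - [0,-0.0015,0,0,0.25]
    - [0,-0.0015,0,0,0.18]
    - [0,-0.0005,0,0,0.15]

```text
t: 29.0
tool_pos: [0.4567, 0.1228, 0.0031]
tool_rot: [3.107, -0.063, -0.006]
contact_force: [-2.2, -4.3, 2.9]
opening: 0.0491
```

```bash

python3 - <<'E'
from h import *
rep('w21')
E
```

```text
pos [0.4567 0.1229 0.003 ] open [49.12 49.34 49.59] mean 49.34885137795717 F [-3.7 -3.9  4.8] t 29.1
tailpx headpx tail head out [ 48.  220.4 225.8 142.2  83.6]
```

>>> apply_moves:
  deltas:
    - [0,-0.0005,0,0,0.14]
    - [0,-0.0005,0,0,0.13]
    - [0,-0.0003,0,0,0.12]
    - [0,0,0,0,0.11]
    - [0,0,0,0,0.1]
    - [0,0,0,0,0.1]
    - [0,0,0,0,0.1]
    - [0,0,0,0,0.1]

```text
t: 30.15
tool_pos: [0.4565, 0.1238, 0.0034]
tool_rot: [3.106, -0.069, -0.007]
contact_force: [-2.5, -3.5, 3.8]
opening: 0.0469
```

```bash

python3 - <<'E'
from h import *
rep('w22')
t=ctrl.get_image('top');i=t['img'][120:300,180:400];cv2.imwrite('pics/t22.png',cv2.resize(i[...,::-1],None,fx=3.5,fy=3.2,interpolation=3))
E
```

```text
pos [0.4565 0.1238 0.0034] open [46.85 47.04 47.26] mean 47.05260983087991 F [-2.8 -2.2  3.9] t 30.25
tailpx headpx tail head out [ 48.1 222.2 226.6 142.3  84.4]
```

View pics/t22.png

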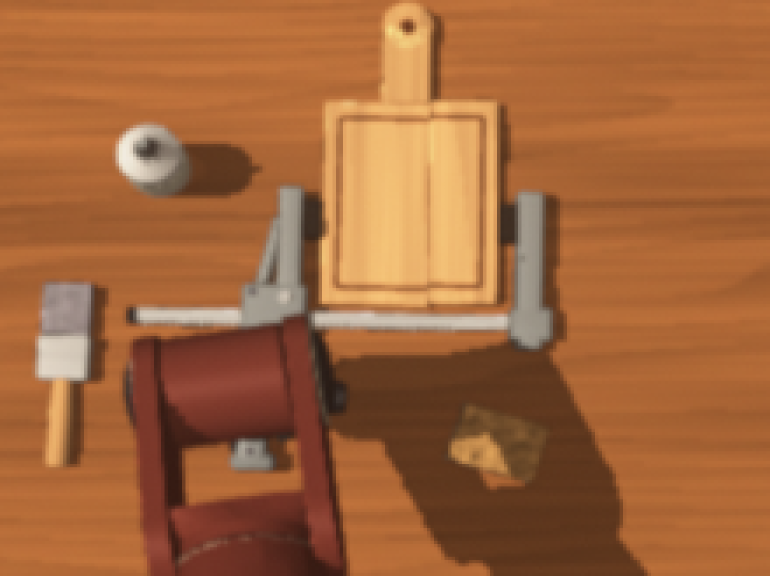

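View pics/w22.png

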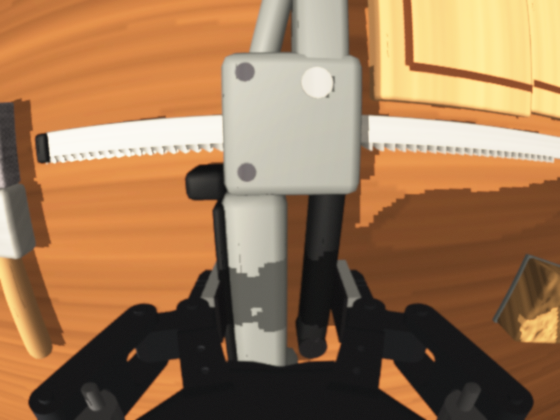

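>>> apply_moves:
  deltas:
    - [0,-0.0003,0,0,0.09]
    - [0,0,0,0,0.085]
    - [0,0,0,0,0.085]
    - [0,0,0,0,0.085]
    - [0,0,0,0,0.085]
    - [0,0,0,0,0.085]
    - [0,0,0,0,0.085]
    - [0,0,0,0,0.085]

```text
t: 31.35
tool_pos: [0.4565, 0.1241, 0.0035]
tool_rot: [3.106, -0.07, -0.008]
contact_force: [-3.1, -2.7, 5.3]
opening: 0.0467
```

```bash

python3 - <<'E'
from h import *
rep('w23')
print(ctrl.finish_job())
E
```

```text
pos [0.4565 0.1241 0.0035] open [46.71 47.03 46.63] mean 46.788103786634345 F [-3.2 -2.7  4.2] t 31.45
tailpx headpx tail head out [ 48.3 222.9 226.8 142.3  84.5]
the job is handed in; nothing more can be done
None
```

I gripped the handle and trigger together and pumped until both pads bore on the board and the split was shut. I handed the job in at 31.5 s with the trigger still held squeezed, the fingers about 46.8 mm apart. I estimate the pressure at about 25 N, but nothing measured it directly.

**Final force:** the estimate comes from how far the bar stood past the point where the brake starts to hold. The image measurements put it at 20–30 N.

**Possible overshoot:** the fifth squeeze went fully home before I recognised that the pads already bore. The bar's travel then suggests about 35 N, and perhaps up to about 45 N by tooth count. The nominal trigger-force figure at 20 N grip gives at most 27 N. These readings disagree. None reaches the 50 N that spoils the joint.

**Test squeezes:** I made two partial squeezes with releases to calibrate the pressure. The brake slipped on release as described, and I set the final squeeze after that.

**Last picture checks:** the split was closed, with a step of about a pixel at the seam end that I cannot tell from image blur. The clamp drifted about 8 mm toward its +y side over the releases and took the board with it. The bottle, brush and sanding block looked unmoved. I did not check the cup, jar, order slips or dish at the end, but the arm never went near them.

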